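Seat a hollow shaft in the V-blocks for inspection

TASK

Take the hollow steel shaft off its wooden rest and lower it gently into the pair of steel V-blocks, a finger's width short of the end stop, until it bears on them; still holding it down in the Vs, slide it gently along until its end presses lightly against the stop, and let go. Then swing the hold-down arm over and press it down gently until its pad grips the top of the shaft and stays there, leaving the other things on the table alone.

Things in the scene. Friction and masses are not known exactly. Their poses are not given: they have to be found in the camera images.
- shaft_mid (a point): Hollow steel shaft, a plain tube 28 in diameter and 160 long with dark bores at its ends, about 0.3 to 0.6 kg; at the start it lies level in the V notches of the wooden rest. This point is the middle of its axis; y is along its axis (either end may go to the stop).
- rest: Wooden rest, base 100 (x) x 160 (y) x 12, fixed, with two wooden V notches 20 thick centred at y = -55 and +55; between them the space under and beside the shaft is free down to the base plate. Origin at the underside centre, z up; the shaft's axis lies along its y, 42 above the underside.
- fixture: Grey V-block fixture, base plate 125 x 200 x 12, fixed to the table. Origin on its underside, z up, midway between the V-blocks under the V axis; the V runs along y, the end stop is at +y, the hinge post of the hold-down arm on the +x side. V-blocks centred at y = -55 and +55; the gap of 90 between them is free for fingers down to the base plate, 30 below the seated axis.
- vee: Pair of rigid steel 90 degree V-blocks, each 20 thick, 58 wide, tops level with the seated shaft's axis. Origin: where the shaft's middle is when seated and against the stop, 42 above the fixture's underside; axes as the fixture's. A shaft off centre touches one flank, is pushed towards the centre and stands as high as it is off; give way until it gets no deeper. Over 15 N of push down is too hard.
- stop: End stop, upright steel plate 30 wide, 10 thick, its top 12 above the V axis. Origin on the face that meets the shaft's end, on the V axis, at y = +80 of the fixture. Rigid: more than about 20 N is too hard.
- holddown (a joint): Hinge of the aluminium hold-down arm (bar 80 long, 18 wide, 10 thick), rad. 0: arm level, its pad on top of a seated shaft; grows as it opens; starts at about 1.7 to 1.9, upright and leaning back to +x. Hinge axis along the fixture's y through x = +58, y = +55, 72 above the underside; at 0 the bar reaches from the hinge towards -x, its tip 72 from the hinge. It stays where it is left: friction 0.15 N m, so some 3 N at the tip moves it.
- holddown_tip (a point): Centre of the free end of the hold-down arm's bar, 72 from the hinge axis.
- pad_face (a point): Black round pad of the hold-down arm, 14 across, 11 tall, 58 from the hinge, on the underside of the bar. This point is the centre of its free face, which goes on the shaft. More than about 20 N on the shaft is too hard.
- dish: Bystander, leave alone: shallow white bowl, 60 across, 18 high (mm).
- eyepiece: Bystander, leave alone: black turned eyepiece, 34 across, 60 tall, standing (mm).
- bush: Bystander, leave alone: short steel ring, 32 across, 22 tall, standing on end (mm).
- driver: Bystander, leave alone: screwdriver lying down (mm).
- cleaner: Bystander, leave alone: white bottle, 48 across, 100 tall (mm).
- adapter: Bystander, leave alone: black power adapter box, 55 x 110 x 34 (mm).
- lenscase: Bystander, leave alone: grey round case, 56 across, 35 tall (mm).
Not all that is in view belongs to the job. What is shaped like the part that bears shaft_mid but green or red is not meant. Leave any turquoise look-alike of the fixture alone.

How it is judged (in metres and radians):
On the way, in this order (a step that is already met when the one before it is completed fails the run):
1. the shaft lies in both V-blocks, still held by the fingers and bearing on them (over 1 N), its end at least 3 mm short of the stop (x of shaft_mid in the frame of vee between -0.002 and 0.002 m and z of shaft_mid in the frame of vee between -0.002 and 0.002 m and angle between the y axis of shaft_mid and the y axis of vee, either way round below 0.03 rad and contact force between the fingers and shaft above 1 N and contact force between shaft and vee above 1 N and y of shaft_mid in the frame of vee below -0.003 m), for 0.2 s.
2. still held in the Vs, its end presses on the stop with over 1 N (x of shaft_mid in the frame of vee between -0.002 and 0.002 m and z of shaft_mid in the frame of vee between -0.002 and 0.002 m and angle between the y axis of shaft_mid and the y axis of vee, either way round below 0.03 rad and contact force between the fingers and shaft above 1 N and contact force between shaft and stop above 1 N), for 0.2 s.
At the end, for the whole second after the job is handed in: The shaft lies at rest in both V-blocks (axis within 2 mm across and in height and 0.03 rad of the V axis), its end within 2 mm of the stop, and the hold-down arm is down (within 0.05 rad of level) with its pad pressing on the shaft with over 0.8 N (x of shaft_mid in the frame of vee between -0.002 and 0.002 m and z of shaft_mid in the frame of vee between -0.002 and 0.002 m and angle between the y axis of shaft_mid and the y axis of vee, either way round below 0.03 rad and y of shaft_mid in the frame of vee between -0.002 and 0.002 m and contact force between holddown and shaft above 0.8 N and value of joint holddown between -0.05 and 0.05 rad and linear speed of shaft below 0.01 m/s); the robot touches nothing.
It fails at once if shaft forced on the V-blocks with over 25 N (contact force between shaft and vee above 25 N).
It fails at once if shaft forced on the stop with over 20 N (contact force between shaft and stop above 20 N).
It fails at once if pad forced on the shaft with over 20 N (contact force between holddown and shaft above 20 N).
It fails at once if another thing on the table moved by more than 25 mm (distance of any of dish, eyepiece, bush, driver, cleaner, adapter, lenscase from where it was at the start of the episode above 0.025 m).
It also fails if it takes over 72 s, if anything falls off the work surface, if the arm or the gripper's body presses on something with over 40 N, if the wrist force passes 120 N, or if a joint passes its speed limit or range.

ROBOT

A 6-joint arm with a two-finger parallel gripper is mounted at the origin on the work surface. World frame = base frame: x ahead of the robot, y to its left, z up, the work surface at z = 0. Lengths are in m, angles in degrees, forces in N, time in s.
With the tool pointing down it reaches from about 0.25 to 0.725 m from the base axis. Payload 9.7 kg.
Tool frame: the origin (TCP) lies at the very end of the fingers, on their centre line; the grasp point (between the pads) lies robot.tcp_to_grasp behind it (robot.tcp_to_grasp is the distance from the TCP to the grasp point, in m); x points along the fingers, z is the direction in which the jaws open and shut, and the axes are right-handed (so a half turn about x gives the same grasp; the last joint's range is limited). The gripper opens to 85 mm and grips with 20 to 120 N. Pads are 22 mm wide; open, the fingers measure 114 mm over their backs; the gripper's body (76 mm by 85 mm) begins 54 mm behind the grasp point. The pads swing forward as they close: fully open they stand 13 mm farther back than shut.
Start: joints at [-68.067, 4.979, 10.078, 95.1, 0, 90], TCP at [0.205, -0.51, 0.231] pointing down, gripper open.
Joint ranges: [-179.16, 179.16], [-48.56, 103.87], [-65.8, 70.77], [-126.05, 130.52], [-82.76, 87.17], [-180, 180]. Speed limits (degrees/s): [127.2, 127.2, 147.25, 180, 180, 180].

INTERFACE

Orientations are given as [roll, pitch, yaw] about the fixed x, y, z axes, in that order (R = Rz(yaw) Ry(pitch) Rx(roll)).
In Python, from rig import robot gives the robot as it stands. Calls block until the motion is done:
- robot.move_ptp(position, orientation): joint-space move of the TCP to a pose.
- robot.movel(position, rate=0.15, rot=None): straight line of the TCP; rot=None keeps the orientation; rate is the mean speed in m/s.
- robot.goto_joints(angles): joint-space move.
- robot.set_gripper(opening): finger opening in m; the grip force is fixed at half the most; returns when the fingers have stopped.
- robot.wait(seconds).
- robot.solve_ik(position, orientation): joint angles nearest the present ones, or None.
- robot.get_obs(): the state.
- robot.read_camera(name): name is "scene" or "top"; returns the picture (420x560x3 uint8, blue, green, red); there is no depth.
- robot.calibration(name): a dict with "fx", "fy", "cx", "cy" (pixels), "pose" (4x4, takes a point from camera to world coordinates). Camera axes: x right, y up, looking along -z (the intrinsics and any distortion apply to the point x, -y, -z); pixel columns grow to the right and rows downward; lengths in m; the calibration is good to about 2 mm. A picture is of the moment at which its call begins. calibration takes no time and is no camera call.
A pose or a line that the arm cannot do raises robot.PlanningError and nothing moves.
- robot.hand_in(): hands the job in, once; it reports no verdict.
The state is a dict: "clock": time; "joints": joint angles; "qd": joint speeds; "joint_torque": joint torques, N m; "position": TCP position; "tool_rot": TCP orientation; "wrist_force": force on the tool from outside, world axes, zero at the start; "moment": the same for the moment, N m; "opening": finger opening in m.
Only numpy, scipy, OpenCV 4.12 (cv2) and the standard library are available. Lean on these libraries where they do the work, as an engineer would, in place of code of your own. Each camera call takes 0.05 s, during which the arm holds its last target.

## Working session

There is one attempt and no reset: what is moved stays moved. The work goes in short steps, each a Python script; the robot and the scene stay as the last script left them, time stands still between calls to the robot, and variables do not carry over. Pictures are saved under pics/ and viewed, and the job is handed in when it is done.

```bash
ls; mkdir -p pics; python3 - <<'E'
from rig import robot
import cv2
for n in("scene","top"):
    im=robot.read_camera(n); cv2.imwrite(f"pics/{n}0.png",im)
    c=robot.calibration(n); print(n,{k:(v if k!='pose' else [list(map(lambda t:round(float(t),4),r)) for r in v]) for k,v in c.items()})
print(robot.get_obs(), robot.tcp_to_grasp)
E
```

```text
pics
scene {'fx': 496.9168268072756, 'fy': 496.9168268072756, 'cx': 279.8440695135733, 'cy': 213.48575804105795, 'pose': [[-0.1088, -0.7097, 0.696, 1.3211], [0.9939, -0.0638, 0.0903, 0.0672], [-0.0196, 0.7016, 0.7123, 0.9065], [0.0, 0.0, 0.0, 1.0]]}
top {'fx': 511.9574357840421, 'fy': 511.9574357840421, 'cx': 275.46742801367276, 'cy': 203.0597946364292, 'pose': [[-0.0106, 0.9967, -0.0808, 0.4078], [-0.9999, -0.01, 0.0081, -0.0488], [0.0072, 0.0808, 0.9967, 1.5056], [0.0, 0.0, 0.0, 1.0]]}
{'clock': 0.1, 'joints': array([-6.80676713e+01,  5.00795160e+00,  1.00397402e+01,  9.51008392e+01,
        4.47695832e-04,  9.00021567e+01]), 'qd': array([ 0.04621405, -0.10236567,  0.11311718,  0.06478833,  0.03933702,
        0.01369489]), 'joint_torque': array([ 1.13090788e-03, -5.21559548e+01,  4.65653658e+01,  1.59334496e-02,
        3.46100842e-05,  1.04231657e-05]), 'position': array([ 0.20535452, -0.50999773,  0.23066063]), 'tool_rot': array([179.63067975,  89.93094793, 111.56085155]), 'wrist_force': array([ 0.25706319, -0.77207236, -0.20894779]), 'moment': array([ 0.01074142,  0.00278258, -0.0379228 ]), 'opening': 0.08522149670597867} 0.0187
```

View pics/scene0.png

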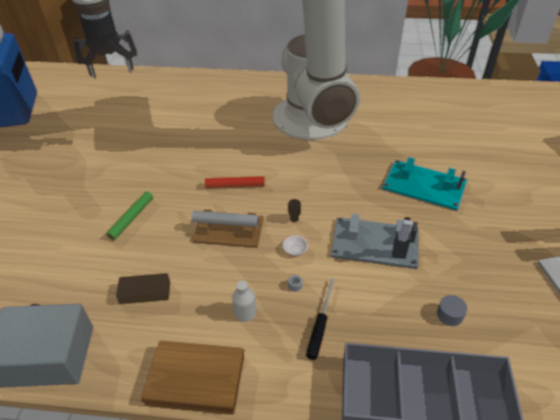

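View pics/top0.png

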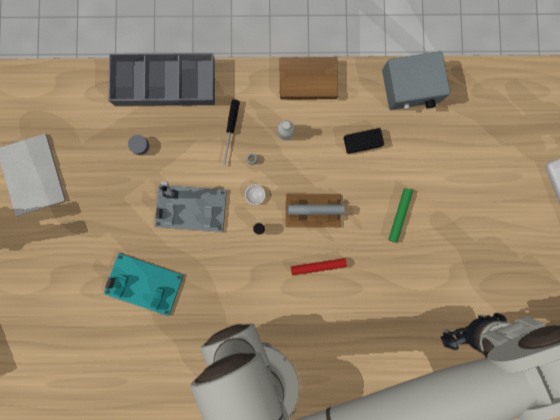

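Candidates: the grey tube on the wooden rest (scene 225,218; top 316,210) is the shaft, and the red (235,182) and green (130,215) bars are decoys. The grey fixture (scene 377,240; top 191,207) is the target, and the turquoise one (425,184) is a look-alike. I'll confirm with enlarged crops.

```bash
python3 - <<'E'
import cv2,numpy as np
s=cv2.imread("pics/scene0.png");t=cv2.imread("pics/top0.png")
f=lambda im,x0,y0,w,h,k:cv2.resize(im[y0:y0+h,x0:x0+w],None,fx=k,fy=k,interpolation=cv2.INTER_CUBIC)
cv2.imwrite("pics/c1.png",f(s,325,205,100,70,8))
cv2.imwrite("pics/c2.png",f(s,180,195,100,60,8))
cv2.imwrite("pics/c3.png",f(t,145,170,100,70,8))
cv2.imwrite("pics/c4.png",f(t,275,180,100,60,8))
E
```

```text
(no output)
```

View pics/c1.png

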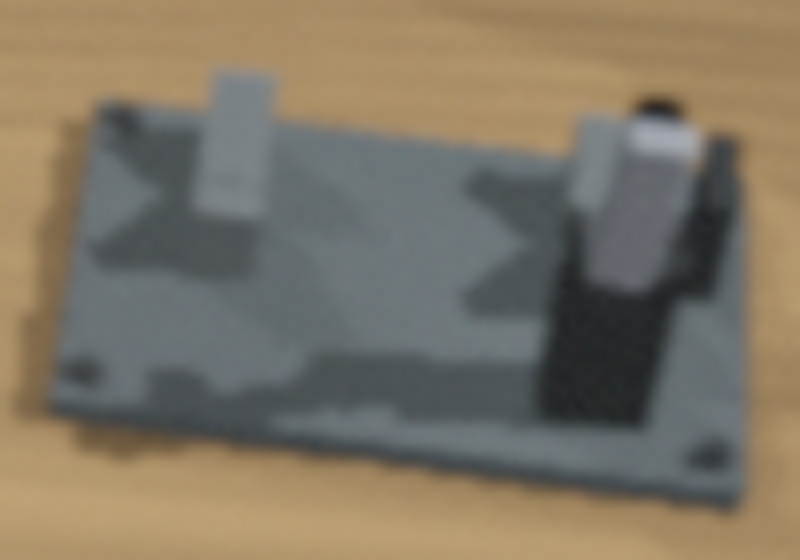

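View pics/c2.png

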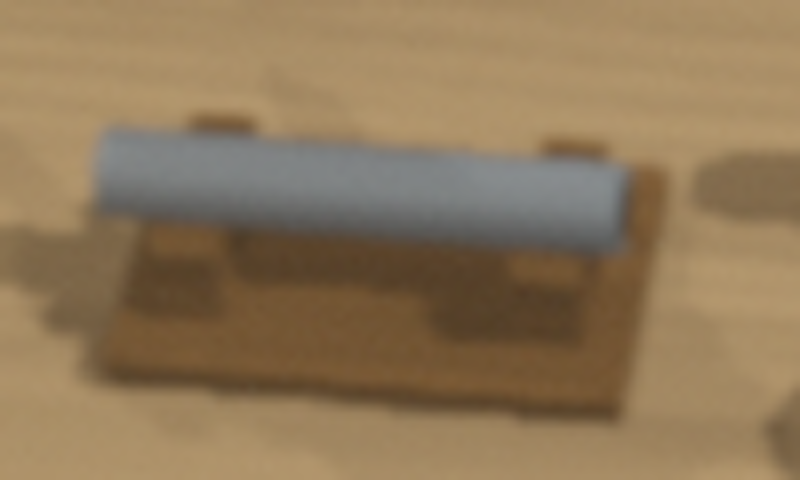

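View pics/c3.png

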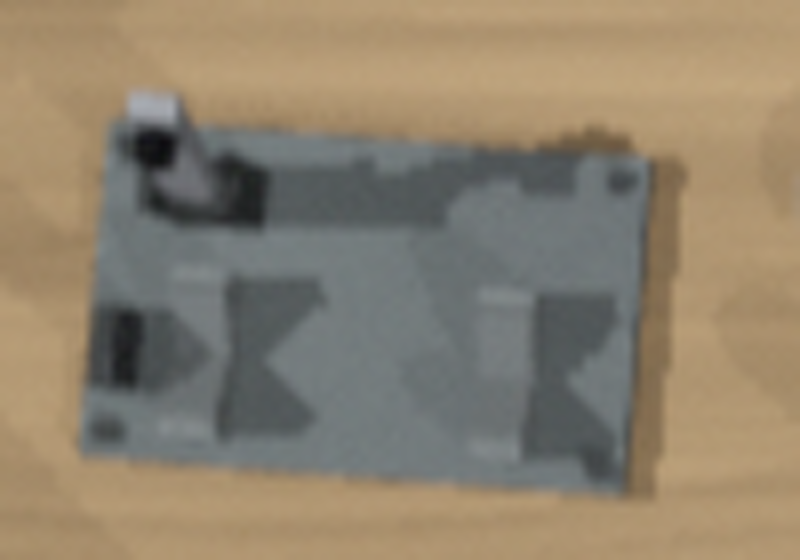

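View pics/c4.png

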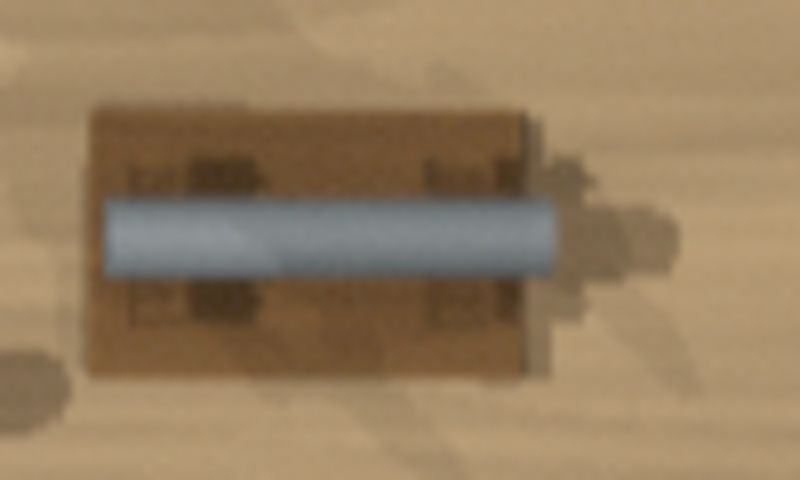

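```bash
cat > h.py <<'E'
import numpy as np, cv2, json
from scipy.optimize import least_squares
from rig import robot
C={n:robot.calibration(n) for n in("scene","top")}
def proj(n,P):
    c=C[n];T=np.linalg.inv(np.array(c["pose"]));P=np.atleast_2d(P)
    q=P@T[:3,:3].T+T[:3,3]
    return np.c_[c["cx"]+c["fx"]*q[:,0]/-q[:,2], c["cy"]+c["fy"]*(-q[:,1])/-q[:,2]]
def ray(n,uv):
    c=C[n];T=np.array(c["pose"]);d=T[:3,:3]@np.array([(uv[0]-c["cx"])/c["fx"],-(uv[1]-c["cy"])/c["fy"],-1]);return T[:3,3],d
def hit(n,uv,z):
    o,d=ray(n,uv);return o+d*(z-o[2])/d[2]
def W(p,P):
    P=np.atleast_2d(P);c,s=np.cos(p[2]),np.sin(p[2])
    return np.c_[p[0]+c*P[:,0]-s*P[:,1],p[1]+s*P[:,0]+c*P[:,1],P[:,2]]
def crop(im,x0,y0,w,h,k=8):
    return cv2.resize(im[y0:y0+h,x0:x0+w],None,fx=k,fy=k,interpolation=cv2.INTER_CUBIC)
E
cat > fit.py <<'E'
from h import *
cr=lambda o,p:np.array(o)+(np.array(p)+.5)/8-.5
o=(145,170)
top=[((172,266),(29,65,42)),((226,270),(29,45,42)),((160,437),(-29,65,42)),((214,440),(-29,45,42)),((482,288),(29,-45,42)),((536,291),(29,-65,42)),((470,456),(-29,-45,42)),((522,460),(-29,-65,42)),
((112,308),(15,90,54)),((112,388),(-15,90,54)),((143,308),(15,80,54)),((143,388),(-15,80,54))]
tb=[((108,122),(1,100,12)),((650,158),(1,-100,12)),((626,496),(-1,-100,12)),((82,456),(-1,100,12))]
o2=(325,205)
sc=[((218,72),(-29,-65,42)),((276,74),(-29,-45,42)),((196,215),(29,-65,42)),((268,218),(29,-45,42)),((582,117),(-29,45,42))]
sb=[((98,102),(-1,-100,12)),((50,405),(1,-100,12)),((742,495),(1,100,12))]
def res(p,which):
    r=[]
    for n,oo,pts,b in(("top",o,top,tb),("scene",o2,sc,sb)):
        if n not in which: continue
        uv=np.array([cr(oo,a) for a,_ in pts+b]);P=np.array([q for _,q in pts]+[(p[3]*1000+62.5*q[0],q[1],q[2]) for _,q in b])/1000
        r.append((proj(n,W(p,P))-uv))
    return np.vstack(r)
for w in(("top",),("scene",),("top","scene")):
    s=least_squares(lambda p:res(p,w).ravel(),[.4,.1,0,0.01],x_scale=[.1,.1,.1,.01]);print(w,s.x,np.degrees(s.x[2]));print(np.round(res(s.x,w),1).tolist())
F=s.x
# shaft
oS=(275,180);ends=[cr(oS,(104,238)),cr(oS,(555,238))]
a=[hit("top",e,.042+0.001) for e in ends];print("shaft top",a,np.linalg.norm(a[0]-a[1]),(a[0]+a[1])/2)
oS=(180,195);ends=[cr(oS,(100,170)),cr(oS,(627,206))]
a=[hit("scene",e,.042) for e in ends];print("shaft scene",a,np.linalg.norm(a[0]-a[1]),(a[0]+a[1])/2)
b=[hit("top",cr((275,180),e),.012) for e in((92,106),(527,110),(522,377),(88,374))];print("rest",np.mean(b,0),b)
E
python3 fit.py
```

```text
('top',) [ 0.49456706  0.18738785 -0.07394869  0.02224401] -4.236947882320991
[[0.9, 0.7], [1.1, 0.6], [0.8, -0.5], [1.0, -0.4], [0.5, 0.4], [0.7, 0.5], [0.5, -0.4], [1.0, -0.5], [-1.7, -0.6], [-2.5, -0.0], [-2.0, -0.3], [-2.9, 0.2], [0.6, -0.2], [1.0, -0.3], [0.9, 0.0], [0.3, 0.7]]
('scene',) [ 0.49503327  0.19316858 -0.08356436  0.02224058] -4.787885269539522
[[-0.5, -0.1], [0.5, 0.7], [-0.1, -0.7], [-0.5, 0.1], [-0.1, -0.1], [-0.1, -0.3], [-0.2, -0.2], [1.1, 0.4]]
('top', 'scene') [ 0.49470723  0.18982491 -0.0757518   0.02228279] -4.340258711744044
[[0.1, 0.6], [0.3, 0.6], [-0.1, -0.6], [0.1, -0.5], [-0.3, 0.4], [-0.1, 0.5], [-0.4, -0.4], [0.1, -0.5], [-2.5, -0.6], [-3.4, -0.1], [-2.9, -0.4], [-3.7, 0.1], [-0.2, -0.3], [0.2, -0.3], [0.0, 0.0], [-0.5, 0.6], [-2.0, -0.1], [-1.0, 0.6], [-1.4, -0.7], [-1.9, -0.0], [-1.6, -0.4], [-1.6, -0.3], [-1.4, -0.1], [-0.1, -0.0]]
shaft top [array([ 0.50804403, -0.09510846,  0.043     ]), array([ 0.50640462, -0.2567153 ,  0.043     ])] 0.1616151485558415 [ 0.50722433 -0.17591188  0.043     ]
shaft scene [array([ 0.50344311, -0.25513075,  0.042     ]), array([ 0.50401181, -0.0924635 ,  0.042     ])] 0.1626682420342632 [ 0.50372746 -0.17379713  0.042     ]
rest [ 0.50816895 -0.17044082  0.012     ] [array([ 0.55870156, -0.09229953,  0.012     ]), array([ 0.55564606, -0.25185242,  0.012     ]), array([ 0.45779475, -0.2479796 ,  0.012     ]), array([ 0.46053341, -0.08963172,  0.012     ])]
```

```bash
cat > seg.py <<'E'
from h import *
def line_edges(n,im,mask_roi,pA,pB,half=4,inset=.12):
    """subpixel edge of (B-R) along segment pA-pB (image px): returns points"""
    d=im[:,:,0].astype(np.float32)-im[:,:,2]
    pA,pB=np.array(pA),np.array(pB);t=(pB-pA)/np.linalg.norm(pB-pA);nn=np.array([-t[1],t[0]]);out=[]
    for a in np.linspace(inset,1-inset,40):
        s=np.arange(-half,half+.01,.25);P=pA+a*(pB-pA)+s[:,None]*nn
        v=cv2.remap(d,P[:,0:1].astype(np.float32),P[:,1:2].astype(np.float32),cv2.INTER_LINEAR).ravel()
        lo,hi=v[:4].mean(),v[-4:].mean()
        if abs(hi-lo)<25: continue
        w=(v-lo)/(hi-lo);k=np.where((w[:-1]<.5)&(w[1:]>=.5))[0]
        if len(k)!=1: continue
        k=k[0];ss=s[k]+.25*(.5-w[k])/(w[k+1]-w[k]);out.append(pA+a*(pB-pA)+ss*nn)
    out=np.array(out)
    l=cv2.fitLine(out.astype(np.float32),cv2.DIST_HUBER,0,.01,.01).ravel();return l,len(out)
def isect(l,m):
    A=np.array([[l[0],-m[0]],[l[1],-m[1]]]);k=np.linalg.solve(A,[m[2]-l[2],m[3]-l[3]]);return l[2:]+k[0]*l[:2]
E
cat > s1.py <<'E'
from seg import *
cr=lambda o,p:np.array(o)+(np.array(p)+.5)/8-.5
T=cv2.imread("pics/top0.png");S=cv2.imread("pics/scene0.png")
def hitline(n,l,z):
    a=hit(n,l[2:]-15*l[:2],z);b=hit(n,l[2:]+15*l[:2],z);return a,b
def ang(a,b):
    d=b-a; return np.degrees(np.arctan2(-d[0],d[1])) if abs(d[1])>abs(d[0]) else np.degrees(np.arctan2(d[1],d[0]))
fold=lambda x:(x+90)%180-90
for nm,n,im,o,pts,z in(("plate","top",T,(145,170),[(108,122),(650,158),(626,496),(82,456)],.012),("plate","scene",S,(325,205),[(98,102),(50,405),(742,495),(745,150)],.012)):
  for i in range(4):
    try:
        l,k=line_edges(n,im,None,cr(o,pts[i]),cr(o,pts[(i+1)%4]));a,b=hitline(n,l,z);print(nm,n,i,k,round(fold(ang(a,b)),2),((a+b)/2).round(4))
    except Exception as e: print(nm,n,i,e)
def shaft(n,im,o,p):
    L=[]
    for i in(0,1):
        l,k=line_edges(n,im,None,cr(o,p[2*i]),cr(o,p[2*i+1]),half=3,inset=.08);L.append(l);a,b=hitline(n,l,.042);print("shaft",n,k,round(fold(ang(a,b)),2))
    m=[]
    for q in(p[0],p[1]):
        q=cr(o,q);f=[l[2:]+((q-l[2:])@l[:2])*l[:2] for l in L];m.append(hit(n,np.mean(f,0),.042))
    print(m,fold(ang(*m)),np.linalg.norm(m[0]-m[1]),np.mean(m,0))
shaft("top",T,(275,180),[(104,200),(555,200),(104,277),(555,277)])
shaft("scene",S,(180,195),[(100,127),(627,162),(100,212),(627,248)])
E
python3 s1.py
```

```text
plate top 0 39 -4.92 [0.5791 0.1802 0.012 ]
plate top 1 40 -4.66 [0.5054 0.0885 0.012 ]
plate top 2 40 -4.82 [0.4557 0.1984 0.012 ]
plate top 3 40 -4.62 [0.5272 0.2876 0.012 ]
plate scene 0 40 -4.68 [0.5104 0.0907 0.012 ]
plate scene 1 40 -4.61 [0.5837 0.1711 0.012 ]
plate scene 2 40 -4.53 [0.517  0.2905 0.012 ]
plate scene 3 33 -4.95 [0.4527 0.1882 0.012 ]
shaft top 40 -0.73
shaft top 40 -0.33
[array([ 0.50831013, -0.09520611,  0.042     ]), array([ 0.50681325, -0.25692629,  0.042     ])] -0.530313823154529 0.16172710602586424 [ 0.50756169 -0.1760662   0.042     ]
shaft scene 40 -0.83
shaft scene 40 -0.7
[array([ 0.50351687, -0.25613351,  0.042     ]), array([ 0.50568885, -0.09333348,  0.042     ])] -0.7643602179812916 0.1628145158149805 [ 0.50460286 -0.1747335   0.042     ]
```

The crops confirm it: a plain grey tube with dark bores in the wooden rest, and a grey fixture with its stop at +y (image left in top) and a black-post upright arm on the +x side. The edges give a fixture yaw of about -4.75° and a shaft yaw of about -0.6°. The plate measures 0.2002 × 0.1245 and the shaft 0.162, which match the given sizes. Next I grasp.

```bash
cat >> h.py <<'E'
SY=-0.63; FY=-4.75; F=np.array([.4949,.1910])
def fx(x,y): # fixture frame (m) -> world xy
    a=np.radians(FY);c,s=np.cos(a),np.sin(a);return F+np.array([c*x-s*y,s*x+c*y])
def toF(p):
    a=np.radians(FY);c,s=np.cos(a),np.sin(a);d=np.array(p[:2])-F;return np.array([c*d[0]+s*d[1],-s*d[0]+c*d[1]])
def wf(n=3):
    w=[]
    for _ in range(n): robot.wait(.03);w.append(robot.get_obs()["wrist_force"])
    return np.mean(w,0)
def wfF(n=3):
    w=wf(n);a=np.radians(FY);c,s=np.cos(a),np.sin(a);return np.array([c*w[0]+s*w[1],-s*w[0]+c*w[1],w[2]])
E
python3 - <<'E'
from h import *
yhat=np.array([-np.sin(np.radians(SY)),np.cos(np.radians(SY))])
g=np.array([.5061,-.1754])-.008*yhat
for y in(SY,SY+180,SY-180): print(y,robot.solve_ik([*g,.12],[0,90,y]),robot.solve_ik([*fx(0,-.02),.05],[0,90,y+FY-SY]))
E
```

```text
-0.63 [-19.92259353   2.59979855  -4.72821881  82.67198264   0.
  70.70740647] [ 19.12776193   1.61528947 -13.52253884  74.86217168   0.
 113.87776193]
179.37 [ -19.92259353    2.59979855   -4.72821881   82.67198264    0.
 -109.29259353] [ 19.12776193   1.61528947 -13.52253884  74.86217168   0.
 -66.12223807]
-180.63 [ -19.92259353    2.59979855   -4.72821881   82.67198264    0.
 -109.29259353] [ 19.12776193   1.61528947 -13.52253884  74.86217168   0.
 -66.12223807]
```

```bash
python3 - <<'E'
from h import *
yhat=np.array([-np.sin(np.radians(SY)),np.cos(np.radians(SY))])
g=np.array([.5061,-.1754])-.008*yhat
robot.move_ptp([*g,.14],[0,90,SY])
w0=wf();print(w0)
robot.movel([*g,.026],rate=.1)
print(wf(), robot.get_obs()["position"])
robot.set_gripper(0.0)
o=robot.get_obs();print(o["opening"],wf(),o["clock"])
robot.movel([*g,.032],rate=.03)
print(wf())
robot.movel([*g,.17],rate=.12)
o=robot.get_obs();print(o["opening"],wf(),o["moment"],o["clock"])
cv2.imwrite("pics/top1.png",robot.read_camera("top"));cv2.imwrite("pics/scene1.png",robot.read_camera("scene"))
E
```

```text
[ 0.02784375 -0.03986061 -0.21161308]
[-0.38708131 -0.07818601 -0.04769799] [ 0.50643139 -0.18355843  0.02669846]
0.026112455804592406 [2.84839088 0.80275197 1.38623716] 3.825
[ 0.292394    0.10275071 -5.62130945]
0.02667924486538408 [ 0.26194995  0.14447447 -5.12234209] [-0.05546074 -0.00704958  0.03031554] 5.675
```

View pics/scene1.png

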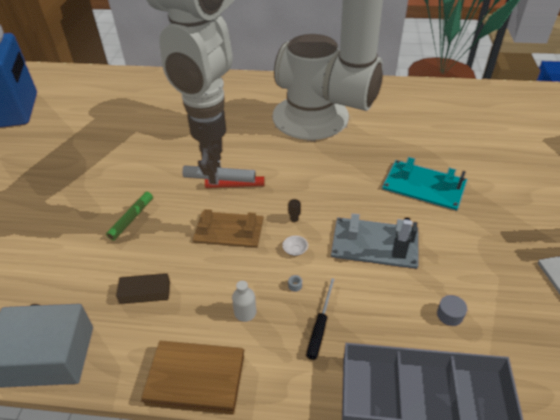

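The shaft is held: opening 26.7 mm, about 5.2 N. I'll hover it over the Vs and use it to check for camera bias.

```bash
python3 - <<'E'
from h import *
p=fx(0,-.021)
robot.movel([*p,.17],rate=.2,rot=[0,90,FY])
robot.movel([*p,.085],rate=.1)
o=robot.get_obs();print(o["position"],toF(o["position"]),o["tool_rot"],wfF(),o["moment"],o["clock"])
t=robot.read_camera("top");s=robot.read_camera("scene")
cv2.imwrite("pics/top2.png",t);cv2.imwrite("pics/scene2.png",s)
cv2.imwrite("pics/c5.png",crop(t,145,170,100,70));cv2.imwrite("pics/c6.png",crop(s,325,180,100,75))
E
```

```text
[0.4935731  0.17020716 0.08574839] [ 0.00039948 -0.02083131] [23.61053977 89.93265761 18.85897113] [-5.23757048e-02 -3.74741245e-03 -5.54690700e+00] [ 0.01091508 -0.03897658 -0.00571935] 8.7917
```

View pics/c5.png

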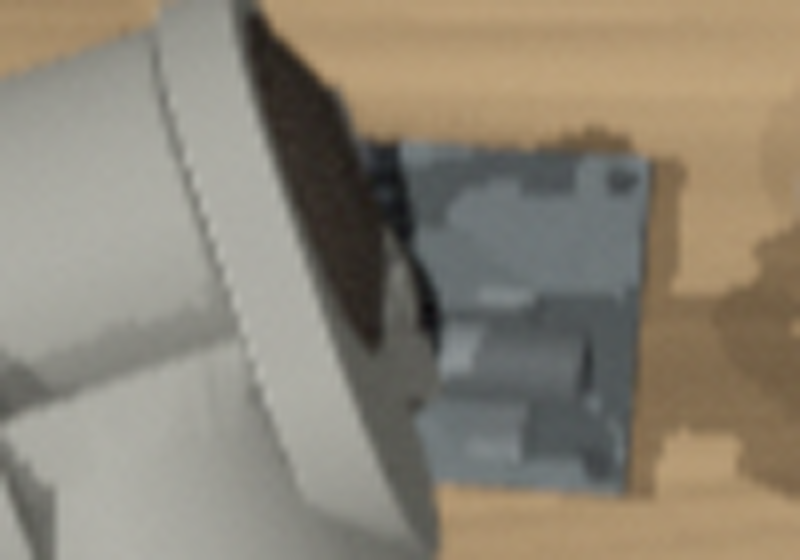

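View pics/c6.png

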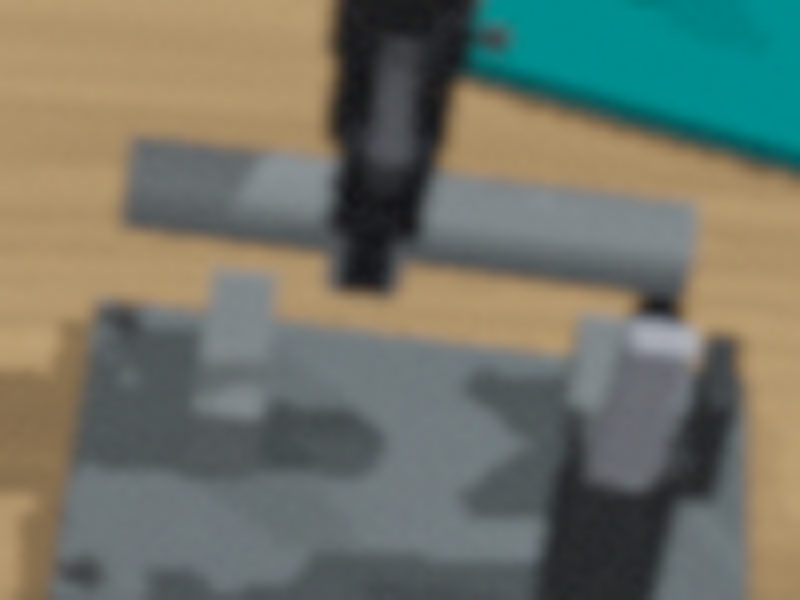

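The shaft hovers above the Vs. In the scene crop its ends are at (130,182) and (690,243); in the top view its -y end is at (585,362). I'll compare these with the robot's own pose.

```bash
python3 - <<'E'
from h import *
cr=lambda o,p:np.array(o)+(np.array(p)+.5)/8-.5
for dz in(.101,.0715+.018):
  for n,o,q in(("scene",(325,180),(130,182)),("scene",(325,180),(690,243)),("top",(145,170),(585,362))):
    h=hit(n,cr(o,q),dz);print(n,dz,h.round(4),toF(h).round(4))
E
```

```text
scene 0.101 [0.4851 0.1021 0.101 ] [-0.0024 -0.0894]
scene 0.101 [0.496  0.2608 0.101 ] [-0.0047  0.0697]
top 0.101 [0.4909 0.0988 0.101 ] [ 0.0036 -0.0922]
scene 0.0895 [0.4732 0.1026 0.0895] [-0.0143 -0.0899]
scene 0.0895 [0.4842 0.2636 0.0895] [-0.0167  0.0715]
top 0.0895 [0.4916 0.1    0.0895] [ 0.0042 -0.091 ]
```

Camera biases are about ±3 mm in opposite senses and average near zero, so I'll descend with force feedback.

```bash
cat > st.json <<'E'
{}
E
python3 - <<'E'
from h import *
cx=0.0;cy=-.021
robot.movel([*fx(cx,cy),.036],rate=.06)
b=wfF(6);print("base",b,robot.get_obs()["position"])
z=.036
for i in range(40):
    z-=.0007
    robot.movel([*fx(cx,cy),z],rate=.02)
    f=wfF(2)-b;o=robot.get_obs()
    print(round(z,4),f.round(2),toF(o["position"]).round(4),round(o["position"][2],4))
    if abs(f[0])>1.2 or f[2]>1.5: break
json.dump(dict(cx=cx,cy=cy,z=z,b=b.tolist()),open("st.json","w"));print(o["clock"])
E
```

```text
base [ 0.57190004 -0.05591892 -5.26916451] [0.49340081 0.17013946 0.03640294]
0.0353 [-0.59  0.08  0.33] [-0.    -0.021] 0.0353
0.0346 [-0.42  0.37 -0.51] [-0.    -0.021] 0.0346
0.0339 [-0.79  0.    0.3 ] [-0.    -0.021] 0.0339
0.0332 [-0.64 -0.13  0.15] [-0.    -0.021] 0.0332
0.0325 [-0.01 -0.03  0.29] [-0.    -0.021] 0.0324
0.0318 [-0.59  0.04 -0.15] [-0.    -0.021] 0.0318
0.0311 [-0.75 -0.23  0.22] [-0.    -0.021] 0.0311
0.0304 [-0.78 -0.64  0.14] [-0.    -0.021] 0.0304
0.0297 [-0.69 -0.19  0.34] [-0.    -0.021] 0.0297
0.029 [-0.49  0.31 -0.21] [-0.    -0.021] 0.029
0.0283 [-0.36  0.37  0.21] [-0.    -0.021] 0.0283
0.0276 [-0.76 -0.25  1.95] [ 0.0001 -0.021 ] 0.0277
13.9583
```

```bash
python3 - <<'E'
from h import *
s=json.load(open("st.json"));cx,cy,z=s["cx"],s["cy"],s["z"];b=np.array([0,0,s["b"][2]])
for i in range(14):
    f=wfF(4)-b;o=robot.get_obs();m=o["moment"]
    print(round(z,4),round(cx,4),f.round(2),m.round(3),toF(o["position"]).round(4),round(o["position"][2],4))
    if abs(f[0])>.8: cx+=np.clip(f[0]*.00025,-.0006,.0006)
    elif f[2]<6: z-=.0003
    elif f[2]>9: z+=.0002
    else: break
    robot.movel([*fx(cx,cy),z],rate=.02)
json.dump(dict(cx=cx,cy=cy,z=z,b=b.tolist()),open("st.json","w"));print(o["clock"])
E
```

```text
0.0276 0.0 [-0.58 -0.21  1.16] [-0.035  0.081 -0.031] [ 0.    -0.021] 0.0277
0.0273 0.0 [-1.99 -0.68  6.33] [-0.139  0.394 -0.016] [ 0.0001 -0.021 ] 0.0276
0.0273 -0.0005 [-0.28 -0.07  1.55] [0.022 0.024 0.007] [-0.0006 -0.021 ] 0.027
0.027 -0.0005 [-2.01 -0.27  3.31] [-0.008  0.374  0.082] [-0.0006 -0.021 ] 0.027
0.027 -0.001 [-0.31  0.1   0.7 ] [-0.005  0.004 -0.002] [-0.001 -0.021] 0.0268
0.0267 -0.001 [-0.53 -0.49  0.67] [-0.146  0.067  0.063] [-0.001 -0.021] 0.0267
0.0264 -0.001 [-2.21 -1.21  4.13] [-0.235  0.393  0.025] [-0.001 -0.021] 0.0266
0.0264 -0.0016 [ 1.26 -0.75  2.05] [-0.116 -0.277 -0.04 ] [-0.0013 -0.0209] 0.0265
0.0264 -0.0012 [ 0.02 -0.05  3.01] [-0.068  0.004  0.056] [-0.0012 -0.0209] 0.0264
0.0261 -0.0012 [-1.58 -0.82  6.93] [-0.172  0.334  0.1  ] [-0.0012 -0.021 ] 0.0264
0.0261 -0.0016 [ 1.74 -1.91  7.62] [-0.267 -0.312  0.124] [-0.0012 -0.021 ] 0.0263
0.0261 -0.0012 [-0.68 -0.61 10.37] [-0.213  0.2    0.059] [-0.0012 -0.0209] 0.0263
0.0263 -0.0012 [-0.35 -0.98  9.43] [-0.133  0.151  0.047] [-0.0012 -0.0209] 0.0263
0.0265 -0.0012 [0.69 0.3  6.23] [ 0.081 -0.096  0.028] [-0.0012 -0.021 ] 0.0264
19.075
```

Seated: the lateral force flips sign on either side of cx = -1.2 mm, and z stopped at 0.0264, against about 0.0267 expected. Now I hold, then slide.

```bash
python3 - <<'E'
from h import *
s=json.load(open("st.json"));cx,cy,z=s["cx"],s["cy"],s["z"];b=np.array(s["b"])
robot.wait(.4);print((wfF(4)-b).round(2))
cy0=cy;hist=[]
for i in range(45):
    step=.001 if cy-cy0<.0075 else .0004
    cy+=step
    robot.movel([*fx(cx,cy),z],rate=.02)
    f=wfF(3)-b;o=robot.get_obs()
    print(round(cy-cy0,4),round(z,4),round(cx,4),f.round(2),toF(o["position"]).round(4))
    hist.append(f[1])
    if f[1]<-6: break
    if abs(f[0])>1.2: cx+=np.clip(f[0]*.0002,-.0003,.0003)
    if f[2]<4: z-=.00015
    elif f[2]>8: z+=.00015
    json.dump(dict(cx=cx,cy=cy,z=z,b=b.tolist()),open("st.json","w"))
print(o["clock"])
E
```

```text
[0.77 1.16 4.09]
0.001 0.0265 -0.0012 [ 1.37 -4.99  4.25] [-0.0013 -0.0204]
0.002 0.0265 -0.0009 [-0.29 -5.59  5.34] [-0.0013 -0.0193]
0.003 0.0265 -0.0009 [-1.4  -4.26  5.44] [-0.0012 -0.0181]
0.004 0.0265 -0.0012 [ 0.45 -2.04  3.1 ] [-0.0012 -0.0168]
0.005 0.0263 -0.0012 [-0.49 -4.22  4.96] [-0.0012 -0.0161]
0.006 0.0263 -0.0012 [-0.5  -3.5   5.06] [-0.0012 -0.0149]
0.007 0.0263 -0.0012 [-0.5  -3.79  5.05] [-0.0012 -0.0139]
0.008 0.0263 -0.0012 [-0.67 -3.92  5.21] [-0.0012 -0.013 ]
0.0084 0.0263 -0.0012 [-0.74 -4.79  5.84] [-0.0012 -0.0127]
0.0088 0.0263 -0.0012 [-0.9  -4.91  6.26] [-0.0012 -0.0123]
0.0092 0.0263 -0.0012 [-0.61 -5.03  5.82] [-0.0012 -0.0119]
0.0096 0.0263 -0.0012 [-0.44 -4.74  5.54] [-0.0012 -0.0115]
0.01 0.0263 -0.0012 [-0.73 -4.82  5.58] [-0.0012 -0.0111]
0.0104 0.0263 -0.0012 [-0.8  -5.53  5.5 ] [-0.0012 -0.0107]
0.0108 0.0263 -0.0012 [-0.94 -4.9   5.66] [-0.0012 -0.0103]
0.0112 0.0263 -0.0012 [-1.21 -5.3   5.77] [-0.0012 -0.0099]
0.0116 0.0263 -0.0014 [ 1.42 -3.48  4.4 ] [-0.0012 -0.0093]
0.012 0.0263 -0.0012 [ 0.08 -4.61  6.09] [-0.0012 -0.0091]
0.0124 0.0263 -0.0012 [-0.49 -5.11  6.19] [-0.0012 -0.0087]
0.0128 0.0263 -0.0012 [-0.21 -7.4   6.33] [-0.0012 -0.0087]
26.6083
```

```bash
python3 - <<'E'
from h import *
s=json.load(open("st.json"));cx,cy,z=s["cx"],s["cy"],s["z"];b=np.array(s["b"])
cy+=.0004
for i in range(8):
    f=wfF(3)-b;o=robot.get_obs();print(round(cy,4),f.round(2),toF(o["position"]).round(4))
    if f[1]<-9.5: break
    cy+=.0002; robot.movel([*fx(cx,cy),z],rate=.02)
robot.wait(.4);print((wfF(4)-b).round(2))
robot.set_gripper(.05);print(wfF(),robot.get_obs()["opening"])
p=robot.get_obs()["position"]
robot.movel([p[0],p[1],.09],rate=.08);print(wfF(),robot.get_obs()["clock"])
robot.movel([*fx(0,-.12),.19],rate=.25);robot.set_gripper(0)
robot.move_ptp([*fx(-.12,-.2),.25],[0,90,FY])
t=robot.read_camera("top");s=robot.read_camera("scene");print(robot.get_obs()["clock"])
cv2.imwrite("pics/top3.png",t);cv2.imwrite("pics/scene3.png",s)
cv2.imwrite("pics/c7.png",np.vstack([cv2.resize(crop(t,145,160,100,80),(750,300) if 0 else (375*1,300)),cv2.resize(crop(s,325,190,100,80),(375,300))]))
E
```

```text
-0.0082 [-0.13 -7.73  6.12] [-0.0012 -0.0087]
-0.008 [ 0.13 -8.61  7.24] [-0.0012 -0.0087]
-0.0078 [ 0.03 -9.47  6.42] [-0.0012 -0.0086]
-0.0076 [ -0.38 -10.88   7.06] [-0.0012 -0.0086]
[ -0.33 -10.6    7.4 ]
[ 0.33659171 -0.10689082  0.40161671] 0.04993919960081243
[-0.17777315 -0.0038178  -0.19346131] 29.7917
31.8417
```

View pics/c7.png

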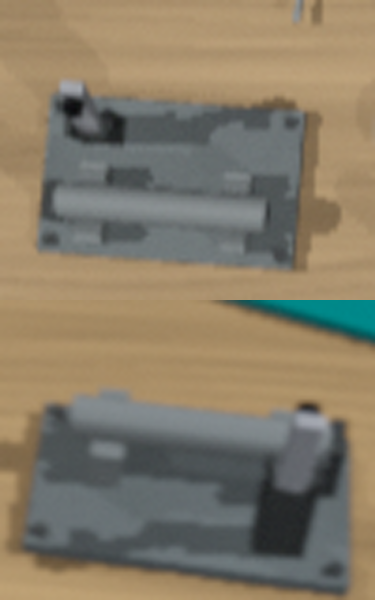

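The shaft is in the Vs with its left end at the stop (top crop around 55,200). The arm is still upright at (70,95) in the top crop. Next I swing the arm from behind with closed fingers.

```bash
cat > arm.py <<'E'
from h import *
def path(th,d=.0145):
    r=np.interp(th,[.5,1.2],[.060,.055]);u=np.array([-np.cos(th),np.sin(th)]);n=np.array([np.sin(th),np.cos(th)])
    H=np.array([.058,.072]);P=H+r*u+.005*n;K=H+.072*u+.005*n
    x=max(P[0],K[0]) if th>np.pi/2 else P[0]
    return x+d-.0012,P[1]
E
python3 - <<'E'
from arm import *
print(hit("top",(138,145),.02),toF(hit("top",(138,145),.02)))
x,z=path(2.0)
robot.move_ptp([*fx(-.05,-.15),.27],[0,90,FY])
robot.move_ptp([*fx(.13,.055),.24],[0,90,FY])
robot.movel([*fx(.13,.055),z],rate=.15)
b=wfF(4);print("base",b,robot.get_obs()["clock"])
for th in np.arange(2.0,1.19,-.1):
    x,z=path(th)
    robot.movel([*fx(x,.055),z],rate=.05)
    f=wfF(2)-b;print(round(th,2),round(x,4),round(z,4),f.round(2))
    if np.linalg.norm(f)>10: print("STOP");break
print(robot.get_obs()["clock"])
t=robot.read_camera("top");s=robot.read_camera("scene")
cv2.imwrite("pics/c8.png",crop(s,325,160,100,100,6))
E
```

```text
[0.70309102 0.34046271 0.02      ] [0.19509925 0.1661893 ]
base [0.20125003 0.02879535 0.15695268] 34.4333
2.0 0.1058 0.1199 [ 0.36 -0.31 -0.7 ]
1.9 0.0993 0.1224 [-0.33 -0.09 -0.37]
1.8 0.0925 0.1244 [-0.05 -0.14 -0.43]
1.7 0.0855 0.1259 [-0.24 -0.6   0.17]
1.6 0.0784 0.1268 [-0.17  0.51  0.1 ]
1.5 0.0724 0.1272 [-0.15 -0.19 -0.09]
1.4 0.0669 0.127 [-0.61 -0.04  0.58]
1.3 0.0614 0.1263 [-0.48 -0.18 -0.04]
1.2 0.056 0.1251 [-0.6  -0.39  0.14]
37.875
```

View pics/c8.png

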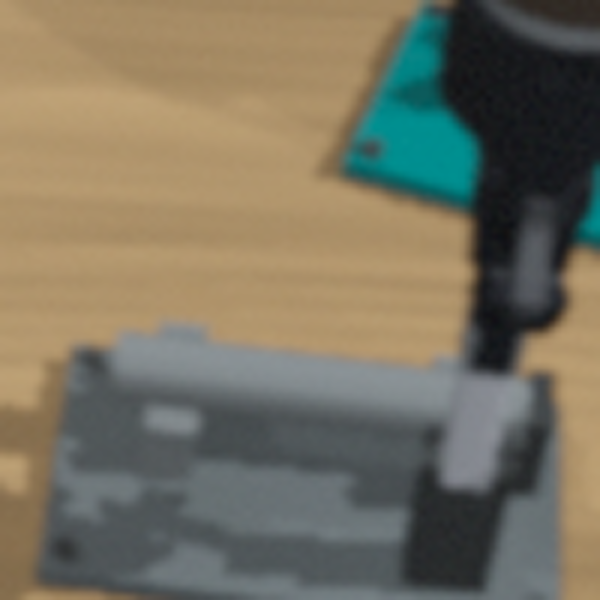

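```bash
python3 - <<'E'
from arm import *
o=robot.get_obs();p=o["position"];print(p,toF(p),o["opening"])
k=lambda q:((q-np.array([325,160]))*6).round(0)
print("tcp",k(proj("scene",p)),"30mm up",k(proj("scene",p+[0,0,.03])))
for th in(1.2,1.5,1.7,1.8,1.9):
    for r in(0,.072):
        xy=fx(.058-r*np.cos(th)-.0012,.055);print(th,r,k(proj("scene",[*xy,.072+r*np.sin(th)])))
s=cv2.imread("pics/scene0.png");cv2.imwrite("pics/c9.png",np.hstack([crop(cv2.imread(f),385,200,50,60,8) for f in("pics/scene0.png","pics/scene3.png")]))
s=robot.read_camera("scene");cv2.imwrite("pics/c10.png",crop(s,385,200,50,60,8))
E
```

```text
[0.55514319 0.24118048 0.12495008] [0.05588093 0.05499677] -0.0002561087483634085
tcp [[483. 365.]] 30mm up [[496. 306.]]
1.2 0 [[460. 465.]]
1.2 0.072 [[490. 289.]]
1.5 0 [[460. 465.]]
1.5 0.072 [[491. 320.]]
1.7 0 [[460. 465.]]
1.7 0.072 [[491. 349.]]
1.8 0 [[460. 465.]]
1.8 0.072 [[490. 366.]]
1.9 0 [[460. 465.]]
1.9 0.072 [[489. 384.]]
```

View pics/c9.png

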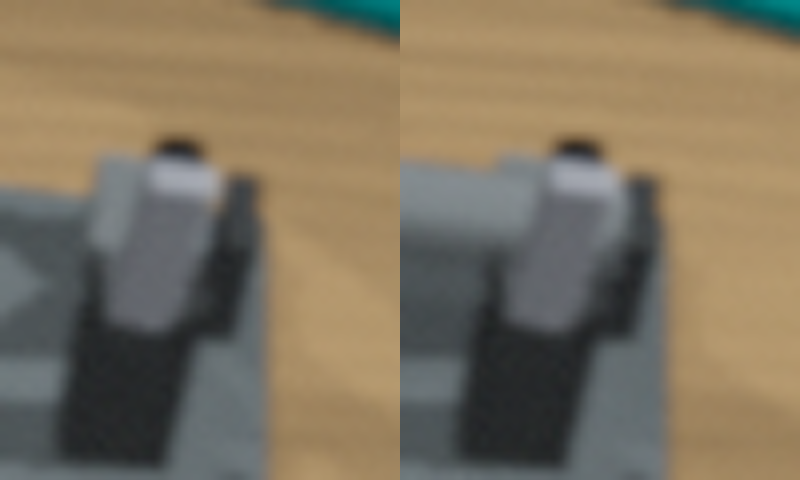

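View pics/c10.png

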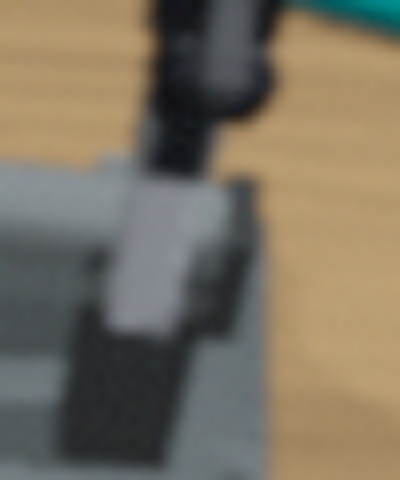

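The bar's visible back face has brightened and its end face is gone. The fingertips (crop 483,365) cover its upper part, so the bar is being pushed over with little force. I'll continue down.

```bash
python3 - <<'E'
from arm import *
b=np.array([-.1,0,.1])
for th in list(np.arange(1.08,.2,-.12))+[.15]:
    x,z=path(th)
    robot.movel([*fx(x,.055),z],rate=.05)
    f=wfF(2)-b;print(round(th,2),round(x,4),round(z,4),f.round(2))
    if np.linalg.norm(f)>9: print("STOP");break
print(robot.get_obs()["clock"])
s=robot.read_camera("scene")
cv2.imwrite("pics/c11.png",crop(s,325,160,100,100,6))
E
```

```text
1.08 0.0494 0.1236 [-0.05  0.56 -0.05]
0.96 0.0429 0.1213 [ 0.14  0.47 -0.38]
0.84 0.0366 0.1182 [-0.12 -0.35 -0.26]
0.72 0.0307 0.1143 [0.14 0.29 0.36]
0.6 0.0252 0.1096 [-0.32  0.12 -0.02]
0.48 0.0204 0.1041 [-0.09  0.2  -0.26]
0.36 0.0169 0.0978 [ 0.57 -0.21 -0.17]
0.24 0.0142 0.0911 [-0.28 -0.34 -0.08]
0.15 0.0127 0.0859 [ 0.09  0.14 -0.82]
41.2083
```

View pics/c11.png

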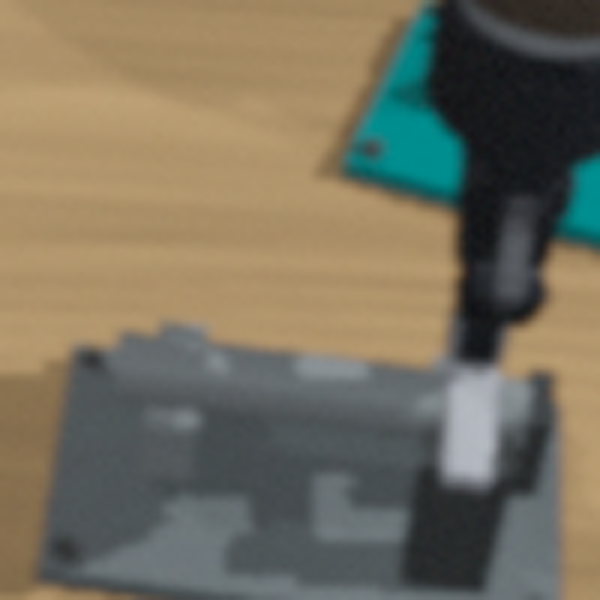

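The bar is now nearly level under the fingertips (crop 470,420). Next is a gentle press with force feedback.

```bash
python3 - <<'E'
from arm import *
b=wfF(4);print(b)
z=.084;x=.012
for i in range(40):
    robot.movel([*fx(x,.055),z],rate=.02)
    f=wfF(2)-b;o=robot.get_obs();print(round(z,4),f.round(2),round(o["position"][2],4))
    if f[2]>7: break
    z-=.001 if f[2]<2 and z>.0795 else .0003
robot.wait(.3);print(wfF(4)-b,robot.get_obs()["position"],robot.get_obs()["clock"])
E
```

```text
[-0.28636724  0.2951786  -0.19366701]
0.084 [ 0.65 -0.23  0.8 ] 0.084
0.083 [-0.42 -0.24  0.91] 0.083
0.082 [0.6  0.43 0.55] 0.0819
0.081 [0.06 0.11 1.22] 0.0809
0.08 [0.25 0.56 0.85] 0.0799
0.079 [-0.   -0.01  0.94] 0.0789
0.0787 [-0.73 -0.23  1.23] 0.0787
0.0784 [-1.31 -0.71  1.67] 0.0784
0.0781 [-1.18 -0.69  2.18] 0.0781
0.0778 [-0.97 -0.16  2.16] 0.0778
0.0775 [-0.96 -0.89  1.84] 0.0775
0.0772 [-1.41 -0.18  1.78] 0.0772
0.0769 [-1.27  0.15  2.37] 0.077
0.0766 [-1.91 -0.43  4.73] 0.077
0.0763 [-3.21 -1.98  6.98] 0.0769
0.076 [-3.44 -0.71  8.92] 0.0769
[-3.75597849 -2.312852    9.1499949 ] [0.51146458 0.24482199 0.07686823] 46.8917
```

The press stopped at z = 0.0769, where a level bar top should be at 0.077, with 9 N. Now I retract, check, and hand in.

```bash
python3 - <<'E'
from arm import *
robot.movel([*fx(.012,.055),.085],rate=.02)
robot.movel([*fx(.012,.055),.2],rate=.15)
robot.move_ptp([*fx(-.12,-.25),.25],[0,90,FY])
s=robot.read_camera("scene");t=robot.read_camera("top");print(robot.get_obs()["clock"],wfF())
cv2.imwrite("pics/scene5.png",s);cv2.imwrite("pics/top5.png",t)
cv2.imwrite("pics/c12.png",np.vstack([crop(s,325,200,100,75,4),crop(t,145,170,100,70,4)]))
k=lambda q,o:((q-np.array(o))*4).round(0)
for th in(0,.1): 
  P=[*fx(.058-.072*np.cos(th)-.0012,.055),.077+.072*np.sin(th)];print(th,k(proj("scene",P),(325,200)),k(proj("top",P),(145,170))+[0,300])
E
```

```text
49.775 [-0.00026464 -0.04442191  0.25229628]
0 [[311.  53.]] [[ 81. 493.]]
0.1 [[313.  45.]] [[ 79. 492.]]
```

View pics/c12.png

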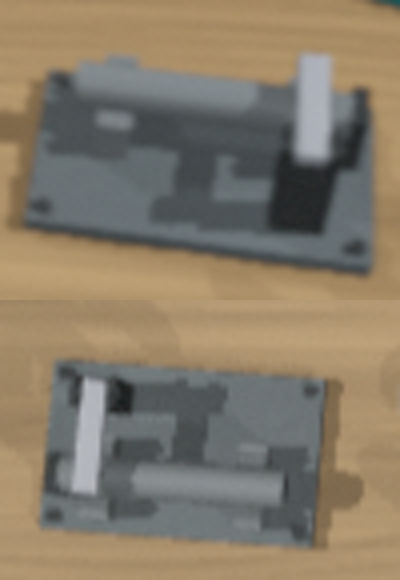

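View pics/scene5.png

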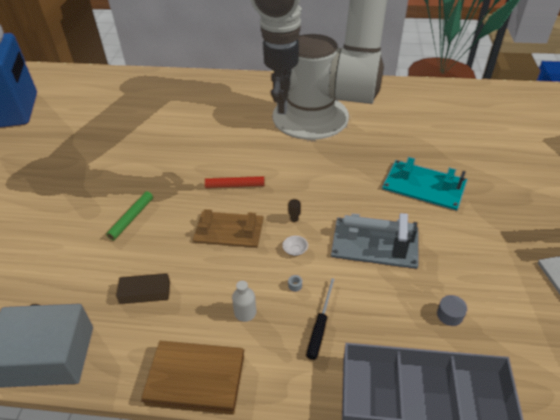

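The bar lies level across the shaft: its tip is at (314,55), with (311,53) predicted for level. The shaft is at the stop and the bystanders are where they were. Handing in.

```bash
python3 - <<'E'
from rig import robot
robot.hand_in();print(robot.get_obs()["clock"])
E
```

```text
the job is handed in; nothing more can be done
the job is handed in; nothing more can be done
```

The shaft is seated in the grey fixture's V-blocks against the end stop, and the hold-down arm is level on top of it. I handed the job in at about 50 s of the 72 s allowed; no verdict was reported.

- **Seating:** I lowered the shaft under force feedback to a point that turned out about 12.5 mm short of the stop. It bottomed in the Vs with about 4–10 N of push down, at the height expected for a seated shaft.
- **Sliding:** I slid it along, still held down, until it stopped moving. Drag in the Vs was about 5 N and the total reached about 10.7 N, so roughly 5–6 N was on the stop. Then I released it.
- **Hold-down arm:** I swung it over with closed fingers and pressed with about 9 N, which I estimate as roughly 5 N at the pad. The bar stopped at 76.9 mm, where a level bar's top should be at 77 mm.

**Last checks:**
- After I retracted, the bar's tip was within about 1 px of where a level bar should show.
- The shaft was in the Vs at the stop, and no bystander had visibly moved.
- The wrist force was near zero.

**Not confirmed or in disagreement:**
- The force the pad kept on the shaft after release could not be measured; I inferred it from the hinge friction.
- The two cameras disagreed by about 3 mm on the shaft's sideways position at the rest, and by up to about 7 mm when it hung over the Vs. I relied on contact forces for the final fit.

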